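# Straight-through reference on the laser goniometer

### The job

Set the goniometer up for its straight-through reading: with a fingertip, push the free end of the swing arm towards the robot until the detector stands straight across the stage from the laser, so that the beam will land in the middle of its window. Only then push the flip shutter's flag over with a fingertip, away from the robot, until it has tipped fully down and the beam path is open. Push the arm's rail and not the detector, grip or lift nothing, leave the shutter's foot where it stands and disturb nothing else on the table.

Things in the scene. Friction and masses are not known exactly. Their poses are not given: they have to be found in the camera images.
- stage_axis (a point): On the goniometer: a black 120 mm square plate, 10 mm thick, bolted down, carrying a black round stage (radius 52 mm, to 32 mm height) with a silver graduated ring, and a fixed silver sample table (radius 36 mm, top at 61 mm height) above it. This point lies on the vertical turning axis of the swing arm at the arm's mid-height (42.5 mm above the work surface).
- swing_arm (a joint): Angle of the swing arm about the vertical stage axis, rad, growing anticlockwise seen from above; 0 when the arm stands square to the plate's right-hand (-y) side; free from -0.8 to 1.4. The arm starts turned anticlockwise of the beam line, on the side away from the robot, by 0.45 to 1.35 rad. It turns stiffly (0.2 N m, about 1.2 N at the free end) and stays where it is left.
- rail_end (a point): Centre of the orange end face of the swing arm, 210 mm from the stage axis. The arm is a straight black rail 25 mm wide, 14 mm thick (35 to 49 mm above the work surface, free below), running from the stage outwards with a silver strip along its top. Its last 65 mm, beyond the detector, are bare: the place to push, on either side face.
- detector_window (a point): Centre of the amber round window (20 mm across) in the front of the detector, a dark round head 36 mm across and 26 mm long on a short post, on a 40 mm wide, 30 mm long carriage on the swing arm. The window lies 114 mm from the stage axis, straight over the arm's centre line, 90 mm above the work surface and faces the stage axis; the head reaches to 140 mm from the axis, the carriage to 143 mm; the head's top is at 108 mm. The detector must not be pushed.
- laser_aperture (a point): Mouth of the laser: centre of the orange front face of a black box 50 mm wide, 160 mm long, 50 mm high, clamped on two posts on a black plate, fixed to the table; top about 120 mm high. The point lies 250 mm from the stage axis, 90 mm above the work surface. The beam leaves it level along this frame's -y axis and passes exactly over the stage axis; x is level and square to the beam, on the side away from the robot; z is up.
- shutter: Flip shutter standing loose in the beam between laser and stage on a heavy 60 x 60 x 28 mm dark steel foot (about 0.85 kg) with a short column; origin at the centre of the foot's underside. Its +x axis is level, points away from the robot across the beam, and is the side to which the flag falls. The flag's hinge runs along the shutter's y axis, straight over the origin, 62 mm above the work surface.
- flag (a joint): Angle of the flag, rad: 0 upright (beam blocked), 1.57 tipped fully down to the shutter's +x side (beam open), which is its stop. It moves very lightly (under 1 N at its top) and falls by itself to the stop once it is about 0.9 rad over.
- flag_centre (a point): Centre of the flag: a red square plate 36 x 36 mm, 12 mm thick along the beam, with a black disc in both faces; 26 mm from the hinge. Upright it spans 70 to 106 mm above the work surface.
- lens: Bystander: round lens in a black ring on a black post holder with a 50 x 40 mm foot, 105 mm high, standing loose at the robot's side of the arm; origin under its foot.
- iris: Bystander: small iris on a black post holder with a 50 x 40 mm foot, 104 mm high, standing loose beyond the arm's reach; origin under its foot.
- mirror_mount: Bystander: black 50 mm square mirror mount lying flat, 30 mm high; origin under its centre.
- post_holder: Bystander: empty black post holder, 38 mm foot, 68 mm high, loose, at the robot's side of the shutter; origin under its foot.
- steel_post: Bystander: bright steel post, 13 mm thick, 75 mm high, standing loose beyond the shutter; origin under its foot.
- driver: Bystander: screwdriver with red handle, 140 mm long, lying flat on the far side; origin at its middle, on the table.
- screw_tray: Bystander: blue tray of screws, 90 x 65 mm, 28 mm high; origin under its centre.
Mind the look-alikes: they are no part of the job. There is more than one size of the shutter; the job needs the larger. What is shaped like the part that bears laser_aperture but blue is not meant.

How it is judged:
By the outcome, as a careful person would: the job done as asked, in the order asked, and still so for the second after the job is handed in, with the robot touching nothing.
It also fails if it takes over 58 s, if anything falls off the work surface, if the arm or the gripper's body presses on something with over 40 N, if the wrist force passes 120 N, or if a joint passes its speed limit or range.

### The arm

A 6-joint arm with a two-finger parallel gripper is mounted at the origin on the work surface. World frame = base frame: x ahead of the robot, y to its left, z up, the work surface at z = 0. Lengths are in m, angles in rad, forces in N, time in s.
With the tool pointing down it reaches from about 0.3 to 0.875 m from the base axis. Payload 6.4 kg.
Tool frame: the origin (TCP) lies at the very end of the fingers, on their centre line; the grasp point (between the pads) lies ctrl.hold_point_z behind it (ctrl.hold_point_z is the distance from the TCP to the grasp point, in m); z points along the fingers, y is the direction in which the jaws open and shut (so a half turn about z gives the same grasp; the last joint's range is limited). The gripper opens to 85 mm and grips with 20 to 120 N. Pads are 22 mm wide; open, the fingers measure 114 mm over their backs; the gripper's body (76 mm by 85 mm) begins 54 mm behind the grasp point. The pads swing forward as they close: fully open they stand 13 mm farther back than shut.
Start: joints at [-1.536, 0.181, 1.607, -0, 1.354, -0.206], TCP at [0.137, -0.558, 0.231] pointing down, gripper open.
Joint ranges: [-2.99, 2.99], [-0.89, 2.07], [0.3, 2.58], [-1.14, 4.28], [0, 2.63], [-3.12, 3.12]. Speed limits (rad/s): [2.57, 2.57, 3.01, 3.14, 3.14, 3.14].

### API

Orientations are given as a unit quaternion [w, x, y, z].
In Python, from plant import ctrl gives the robot as it stands.
- The arm moves only by the tool carry_out, never from a script. Its argument "commands" is a list of rows, each a list of 3 entries, a list of its own where there are three numbers: the turn, a rotation vector about the world's x, y, z in degrees, then the shift along the world's x, y, z in mm, then the closure, from 0 (fully open) to 1 (shut). In form: [[[wx, wy, wz], [x, y, z], jaw], ...]. A call has 1 to 10 rows; each row shifts and turns the commanded pose from where the row before left it; what a row does not reach is not made up. A row lasts 1/10 s, in which the tool goes at most 50 mm and 8.59 degrees, less where a joint would pass 70% of its speed; a pose out of reach is approached as far as the arm can. A call with a gripper value outside its range is refused whole. The fingers move at their own pace and stop on an object; "grip_force" is the grip in N (left out, the last holds). Time passes only in rows, so rows that do not move let the fingers close. It gives the time, the measured TCP pose, the force and the opening at its end, in the units of the state.
- ctrl.state(): the state, without advancing time (a new reading comes with each control period).
- ctrl.get_image(name): name is "scene" or "top" or "wrist"; returns (picture, depth): 420x560x3 uint8, red, green, blue; 420x560 float32, m along the optical axis (not along the pixel's ray), 0 where there is no reading.
- ctrl.camera_params(name): a dict with "fx", "fy", "cx", "cy" (pixels), "R" (3x3) and "t" (3): a world point X has camera coordinates R X + t. Camera axes: x right, y down, z forward; pixel columns grow to the right and rows downward; lengths in m; the calibration is good to about 2 mm. A picture is of the moment at which its call begins: read the wrist's pose just before it. camera_params takes no time and is no camera call; for the wrist camera it gives the pose at the moment of the call.
- ctrl.close_job(): hands the job in, once; it reports no verdict.
The state is a dict: "clock": time; "q": joint angles; "dq": joint speeds; "joint_efforts": joint torques, N m; "ee_pos": TCP position; "tcp_rot": TCP orientation; "force": force on the tool from outside, world axes, zero at the start; "torque": the same for the moment, N m; "opening": finger opening in m.
Only numpy, scipy, OpenCV 4.12 (cv2) and the standard library are available. Lean on these libraries where they do the work, as an engineer would, in place of code of your own. Each camera call takes 0.05 s, during which the arm holds its last target. There are 200 camera calls.

## Working session

There is one attempt and no reset: what is moved stays moved. The work goes in short steps, Python scripts to look and compute and a tool call to move; the robot and the scene stay as the last step left them, time stands still between calls to the robot, and variables do not carry over. Pictures are saved under pics/ and viewed, about 8 in all and at most 12, crops included, and the job is handed in when it is done.

Besides the shell and the picture viewer there is one more tool, called after "Request:" as name([rows], argument=value, ...), one row to a line, values as JSON. carry_out: Moves the arm, as the interface text tells. Its arguments: {"type":"object","properties":{"commands":{"type":"array"},"grip_force":{"type":"number"}},"required":["commands"]}

```bash
mkdir -p pics; cat > h.py <<'E'
import numpy as np, cv2
from plant import ctrl
def shot(n,f):
    p=ctrl.camera_params(n); im,d=ctrl.get_image(n)
    cv2.imwrite('pics/%s.png'%f,im[:,:,::-1]); np.savez('pics/%s.npz'%f,im=im,d=d,**{k:p[k] for k in p})
    return im,d,p
def load(f): return np.load('pics/%s.npz'%f)
def cloud(s):
    d=s['d']; v,u=np.mgrid[:d.shape[0],:d.shape[1]]
    c=np.stack([(u-s['cx'])/s['fx']*d,(v-s['cy'])/s['fy']*d,d],-1)
    return (c-s['t'])@s['R']   # R^T (c-t)
def proj(s,X):
    c=np.asarray(X)@s['R'].T+s['t']; return c[...,:2]/c[...,2:]*[s['fx'],s['fy']]+[s['cx'],s['cy']]
E
python3 - <<'E'
from h import *
shot('top','top0'); shot('scene','scene0'); s=ctrl.state(); print(s['clock'],s['ee_pos'],s['tcp_rot'],s['opening'],ctrl.hold_point_z)
E
```

```text
0.1 [ 0.13714008 -0.55791047  0.23048623] [-7.84829767e-04  9.92760771e-01  1.20105915e-01  7.46997665e-05] 0.08548625931741531 0.0187
```

View pics/top0.png

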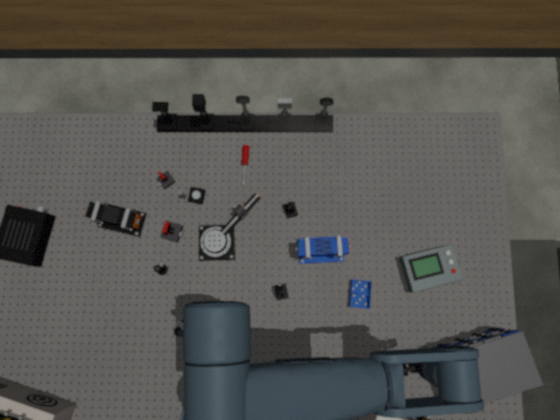

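View pics/scene0.png

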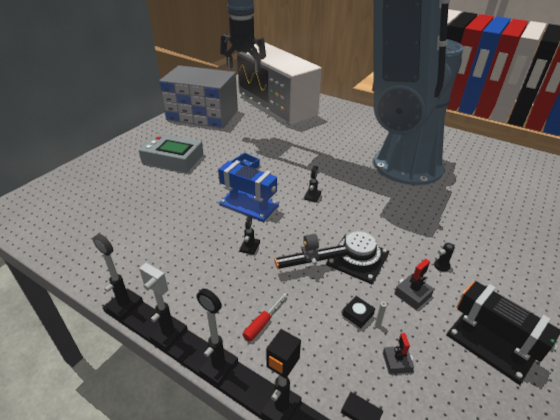

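The top view shows:
- stage at (217,241)
- rail with its orange end at (258,195)
- black laser with its orange mouth at (138,220)
- steel post at about (181,196)

Candidates, pixels in the top view:
- **Shutter:** (172,231), in the beam and larger, or (165,179), smaller and off the beam. I choose (172,231).
- **Laser:** black at (115,217) or blue at (322,248). I choose the black one.

Next I'll take one close crop and measure.

```bash
python3 - <<'E'
from h import *
s=load('top0'); P=cloud(s); im=s['im'].astype(int)
print(s['fx'],s['R'].round(3).tolist(),s['t'])
def rep(n,m):
    Q=P[m&(s['d']>0)]; v,u=np.nonzero(m); print(n,len(Q),Q.mean(0).round(4) if len(Q) else '',u.mean().round(1),v.mean().round(1))
v,u=np.mgrid[:420,:560]
r,g,b=[im[...,i] for i in range(3)]
org=(r>g+40)&(g>b+8)
red=(r>g+60)&(r>b+60)
def box(a,b_,c,d): return (u>=a)&(u<b_)&(v>=c)&(v<d)
rep('laser orange',org&box(125,150,205,235)); rep('rail end',red&box(248,268,185,205))
z=P[...,2]
rep('shutter red',red&box(155,190,215,245)); rep('small',red&box(150,180,165,190))
B=box(190,245,215,265)
for lo,hi in [(.055,.066),(.004,.016),(.026,.038)]:
    m=B&(z>lo)&(z<hi)
    Q=P[m]; (c,w,a)=cv2.minAreaRect((Q[:,:2]*1000).astype(np.float32)); print(lo,len(Q),np.round(c,1),np.round(w,1),round(a,1))
m=box(155,190,215,248)&(z>.018)&(z<.036); Q=P[m]; print('foot',len(Q),[np.round(k,1) for k in cv2.minAreaRect((Q[:,:2]*1000).astype(np.float32))])
m=box(75,150,195,240)&(z>.085); Q=P[m]; print('laser',len(Q),[np.round(k,1) for k in cv2.minAreaRect((Q[:,:2]*1000).astype(np.float32))])
for i,(a,b_,c,d,h) in enumerate([(150,180,255,280,.03),(180,205,180,205,.015),(170,190,185,205,.03),(280,300,198,220,.03),(268,292,280,302,.03)]):
    m=box(a,b_,c,d)&(z>h)&(z<.12); rep('by%d'%i,m)
c=s['im'][170:270,80:280,::-1]; c2=cv2.resize(c,None,fx=4,fy=4,interpolation=cv2.INTER_CUBIC)
cv2.imwrite('pics/c1.png',cv2.convertScaleAbs(c2,alpha=1.6))
E
```

```text
479.9967161873559 [[0.006, -1.0, -0.016], [-0.986, -0.003, -0.168], [0.168, 0.017, -0.986]] [-0.16353714  0.56997399  1.54518015]
laser orange 26 [0.5418 0.2831 0.1102] 135.6 220.3
rail end 0  nan nan
shutter red 44 [0.5215 0.1891 0.0998] 165.5 227.1
small 23 [0.6986 0.2163 0.0784] 161.2 175.1
0.055 345 [519.3   8.7] [ 69.7 160.2] 52.9
0.004 541 [494.3  36.5] [167. 186.] 0.4
0.026 232 [481.8  36.9] [102.1  99.3] 49.3
foot 225 [array([518.4, 185.2]), array([66.8, 59.7]), np.float64(74.3)]
laser 920 [array([464. , 118.1]), array([686.9,  77. ]), np.float64(68.6)]
by0 82 [0.3936 0.2128 0.062 ] 159.2 267.9
by1 256 [0.641  0.1106 0.0319] 195.0 195.1
by2 29 [0.6381 0.1486 0.0601] 182.0 194.2
by3 65 [ 0.5944 -0.2122  0.0748] 290.7 206.6
by4 70 [ 0.3215 -0.1826  0.0852] 281.3 291.1<stdin>:5: RuntimeWarning: Mean of empty slice.
  ret = ret.dtype.type(ret / rcount)
```

View pics/c1.png

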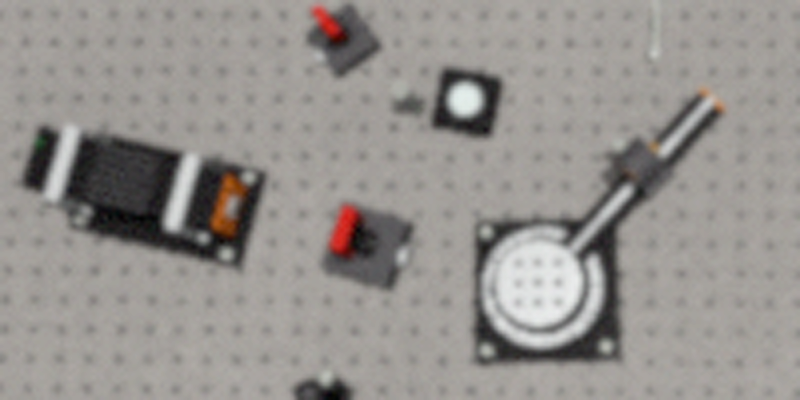

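The crop confirms it:
- The red-flag shutter at crop (365,240) stands between the orange laser mouth (230,205) and the stage (540,285).
- The beam is skewed about 13° to the plate, so straight-through is not joint angle 0.

I'll go over the scene and look from close by.

```bash
python3 - <<'E'
from h import *
p=ctrl.camera_params('wrist'); R,t=p['R'],p['t']; print(p['fx'],p['cx'],p['cy'],(-R.T@t).round(3),R[2].round(3),R[0].round(3),ctrl.state()['ee_pos'])
E
```

```text
367.4433668532504 282.2750305678738 215.22983086457862 [ 0.212 -0.539  0.373] [-0.297 -0.071 -0.952] [ 0.239 -0.971 -0.002] [ 0.13714008 -0.55791047  0.23048623]
```

Request:
carry_out([
  [[0,0,0],[15,20,20],1],
  [[0,0,0],[24,30,20],1],
  [[0,0,0],[24,30,20],1],
  [[0,0,0],[24,30,20],1],
  [[0,0,0],[24,30,20],1],
  [[0,0,0],[24,30,15],1],
  [[0,0,0],[24,30,15],1],
  [[0,0,0],[24,30,10],1],
  [[0,0,0],[24,30,10],1],
  [[0,0,0],[24,30,0],1],
])

```text
clock: 1.1
ee_pos: [0.3691, -0.2674, 0.3827]
tcp_rot: [0.001, 0.993, 0.12, 0.001]
force: [0.2, -0.1, 0.6]
opening: -0.0001
```

Request:
carry_out([
  [[0,0,0],[20,33,0],1],
  [[0,0,0],[20,33,0],1],
  [[0,0,0],[20,33,0],1],
  [[0,0,0],[20,33,0],1],
  [[0,0,0],[20,33,0],1],
  [[0,0,0],[20,33,0],1],
  [[0,0,0],[20,33,0],1],
  [[0,0,0],[20,33,0],1],
  [[0,0,0],[20,33,0],1],
  [[0,0,0],[0,0,0],1],
])

```text
clock: 2.1
ee_pos: [0.5491, 0.0323, 0.3803]
tcp_rot: [-0.001, 0.992, 0.122, -0.0]
force: [-0.1, -0.9, -0.3]
opening: 0.0
```

```bash
python3 - <<'E'
from h import *
im,d,p=shot('wrist','w1'); print(ctrl.state()['ee_pos'])
cv2.imwrite('pics/w1b.png',cv2.convertScaleAbs(im[:,:,::-1],alpha=1.5))
E
```

```text
[0.54838066 0.03048503 0.38031051]
```

View pics/w1b.png

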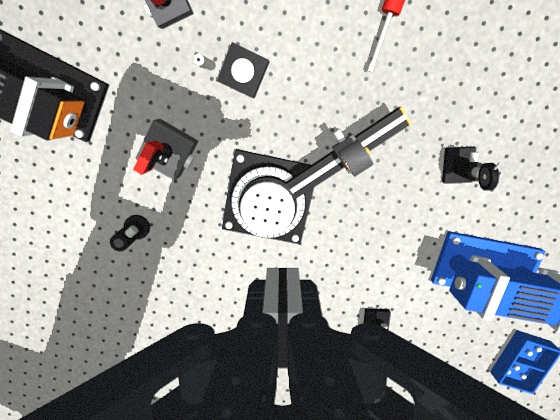

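The wrist view shows the aperture dot at (70,121), sample table at (268,205), rail end at (405,115), flag at (148,158) and foot at (170,150). I'll measure from this frame.

```bash
cat > m.py <<'E'
from h import *
import sys
s=load(sys.argv[1]); P=cloud(s); im=s['im'].astype(int); z=P[...,2]; r,g,b=[im[...,i] for i in range(3)]; ok=s['d']>0
def near(x,y,R): return ok&(np.hypot(P[...,0]-x,P[...,1]-y)<R)
def rect(m): return [np.round(k,1).tolist() for k in cv2.minAreaRect((P[m][:,:2]*1000).astype(np.float32))]
m=near(.481,.036,.045)&(z>.056)&(z<.068); 
A=(P[m][:,:2]*1000).astype(np.float32); print('table',len(A),cv2.minEnclosingCircle(A),A.mean(0),P[m][:,2].mean())
m=near(.481,.036,.11)&(z>.005)&(z<.015); print('plate',m.sum(),rect(m))
org=(r>g+40)&(g>b+15)
m=org&near(.54,.285,.06); Q=P[m]; print('laser orange',m.sum(),Q.mean(0),Q.min(0),Q.max(0))
m=near(.56,.35,.12)&(z>.112)&(z<.13); print('laser top',m.sum(),rect(m))
ax=np.array([.481,.036])
m=ok&(z>.040)&(z<.054)&(np.hypot(P[...,0]-ax[0],P[...,1]-ax[1])<.225)&(np.hypot(P[...,0]-ax[0],P[...,1]-ax[1])>.145)&(P[...,1]<0.03)
k,l,st,ce=cv2.connectedComponentsWithStats(m.astype(np.uint8)); i=1+st[1:,4].argmax(); m=l==i
print('bare rail',m.sum(),rect(m)); m&=org; print('end orange',m.sum(),P[m].mean(0) if m.any() else '')
red=(r>g+60)&(r>b+60); m=red&near(.52,.19,.06); Q=P[m]; t=m&(z>.1); print('flag',m.sum(),Q.mean(0),'top',t.sum(),P[t].mean(0),rect(t))
m=near(.518,.185,.06)&(z>.023)&(z<.034); print('foot',m.sum(),rect(m))
E
python3 m.py w1
python3 - <<'E'
from h import *
s=load('w1');P=cloud(s)
print(P[121,70],P[116:127:2,66:76:2].reshape(-1,3).mean(0))
E
```

```text
table 2245 ((483.260009765625, 37.64729690551758), 35.94788360595703) [484.28384   37.935925] 0.06097854300753456
plate 1928 [[483.0, 37.8], [120.8, 120.1], 2.3]
laser orange 703 [0.54175773 0.2838294  0.0960288 ] [0.51859552 0.27825309 0.02036484] [0.56221182 0.30373473 0.11519545]
laser top 2989 [[547.5, 311.3], [64.9, 62.6], 88.8]
bare rail 1084 [[615.8, -80.3], [25.4, 66.6], 48.1]
end orange 39 [ 0.64054615 -0.10039562  0.048696  ]
flag 384 [0.52225658 0.18824122 0.10387392] top 348 [0.52124436 0.18850317 0.10578812] [[520.9, 188.9], [12.0, 36.4], 73.9]
foot 1429 [[518.4, 186.6], [66.0, 60.2], 73.4]
[0.54006914 0.27970469 0.09389726] [0.53960203 0.2808783  0.0916055 ]
```

Request:
carry_out([
  [[0,0,4.3],[13,-12,-29],1],
  [[0,0,4.3],[13,-12,-29],1],
  [[0,0,4.3],[13,-12,-29],1],
  [[0,0,4.3],[13,-12,-29],1],
  [[0,0,4.3],[13,-12,-29],1],
  [[0,0,4.3],[13,-12,-29],1],
  [[0,0,4.3],[13,-12,-29],1],
  [[0,0,4.3],[13,-12,-29],1],
  [[0,0,0],[0,0,0],1],
])

```text
clock: 3.05
ee_pos: [0.6493, -0.0694, 0.1437]
tcp_rot: [-0.003, 0.913, 0.408, -0.004]
force: [-0.7, 1.2, -0.8]
opening: -0.0001
```

```bash
python3 - <<'E'
from h import *
s=load('w1');P=cloud(s)
for u,v in [(370,68),(380,35),(392,8),(390,14)]: print(u,v,P[v,u].round(3))
t=ctrl.state(); print(t['ee_pos'],t['tcp_rot'],t['q'])
im,d,p=shot('wrist','w2'); s=load('w2'); P=cloud(s)
cv2.imwrite('pics/w2b.png',cv2.convertScaleAbs(im[:,:,::-1],alpha=1.5))
m=(np.linalg.norm(P-t['ee_pos'],axis=-1)<.05)
Q=P[m]-t['ee_pos']; h=np.radians(48.3); X=Q[:,0]*np.cos(h)+Q[:,1]*np.sin(h); Y=-Q[:,0]*np.sin(h)+Q[:,1]*np.cos(h)
print(len(Q))
for a,b in [(0,.01),(.01,.02),(.02,.03),(.03,.045)]:
    k=(Q[:,2]>=a)&(Q[:,2]<b)
    if k.any(): print(a,k.sum(),X[k].min(),X[k].max(),Y[k].min(),Y[k].max())
E
```

```text
370 68 [ 0.686 -0.048  0.014]
380 35 [ 0.726 -0.048  0.013]
392 8 [ 0.755 -0.051  0.024]
390 14 [ 0.75  -0.052  0.016]
[ 0.64930584 -0.06941583  0.14370286] [-0.00257844  0.91318921  0.40751203 -0.0035734 ] [-2.87533522e-01  4.38542311e-01  1.46211589e+00 -7.62689440e-04
  1.24971787e+00  4.44042129e-01]
5445
0 334 0.005734422659009712 0.011334578063894065 -0.011669909256922911 0.013817827416658745
0.01 855 0.004710530130096141 0.011380674921987001 -0.012585898217452651 0.014504100885197737
0.02 1056 0.0057084344889653475 0.011660147490786203 -0.012709689086644419 0.014440626185580042
0.03 2028 -0.01146667122277444 0.013993590506431085 -0.020723600340543824 0.02215276714344689
```

View pics/w2b.png

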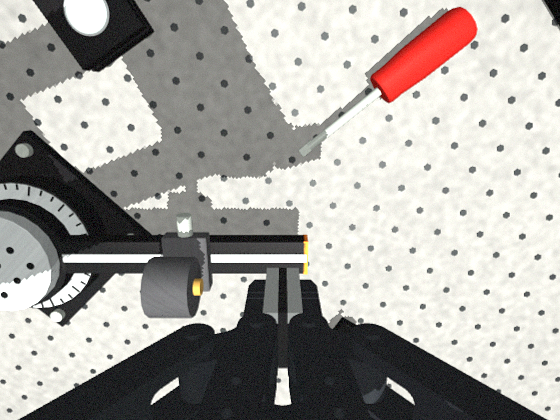

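Request:
carry_out([
  [[0,0,0],[0,0,0],1],
  [[0,0,0],[1,1,-28],1],
  [[0,0,0],[1,1,-28],1],
  [[0,0,0],[0,0,-28],1],
  [[0,0,0],[0,0,-23],1],
  [[0,0,0],[0,0,0],1],
  [[0,0,0],[0,0,0],1],
])

```text
clock: 3.8
ee_pos: [0.6549, -0.0653, 0.0444]
tcp_rot: [0.001, 0.913, 0.408, 0.001]
force: [0.5, -0.1, 0.2]
opening: 0.0003
```

```bash
python3 - <<'E'
import numpy as np
def T(a,n=23.9,r=195):
    a=np.radians(a); return np.array([483.2+r*np.sin(a)+n*np.cos(a), 37.7-r*np.cos(a)+n*np.sin(a)])
c=np.array([654.9,-65.3]); 
for a in [48.3]+[48.3-4.1*i for i in range(1,15)]+[-11.5,-13.15]:
    p=T(a); d=np.round(p-c); c=c+d; print(round(a,1),d,c,np.hypot(*c))
E
```

```text
48.3 [-10.  -9.] [644.9 -74.3] 649.1660034228532
44.2 [ -9. -11.] [635.9 -85.3] 641.5955891369578
40.1 [ -9. -11.] [626.9 -96.3] 634.253340550919
36.0 [-10. -10.] [ 616.9 -106.3] 625.9914536157822
31.9 [-10.  -9.] [ 606.9 -115.3] 617.755372295539
27.8 [-12.  -8.] [ 594.9 -123.3] 607.5433317879474
23.7 [-11.  -8.] [ 583.9 -131.3] 598.480492581003
19.6 [-13.  -7.] [ 570.9 -138.3] 587.4127169205651
15.5 [-13.  -6.] [ 557.9 -144.3] 576.2594033939923
11.4 [-13.  -4.] [ 544.9 -148.3] 564.7201962033942
7.3 [-13.  -4.] [ 531.9 -152.3] 553.2747057294414
3.2 [-14.  -3.] [ 517.9 -155.3] 540.6833639016462
-0.9 [-14.  -2.] [ 503.9 -157.3] 527.8811419249602
-5.0 [-14.  -1.] [ 489.9 -158.3] 514.8406549603479
-9.1 [-14.  -0.] [ 475.9 -158.3] 501.53733659619
-11.5 [-8.  0.] [ 467.9 -158.3] 493.95273053198116
-13.2 [-6.  1.] [ 461.9 -157.3] 487.94969002961767
```

Request:
carry_out([
  [[0,0,0],[0,0,-6],1],
  [[0,0,0],[-5,-5,0],1],
  [[0,0,0],[-5,-4,0],1],
  [[0,0,-4.1],[-9,-11,0],1],
  [[0,0,-4.1],[-9,-11,0],1],
  [[0,0,-4.1],[-10,-10,0],1],
  [[0,0,-4.1],[-10,-9,0],1],
  [[0,0,0],[0,0,0],1],
])

```text
clock: 4.6
ee_pos: [0.6051, -0.1167, 0.0367]
tcp_rot: [0.0, 0.962, 0.273, -0.0]
force: [-0.1, -0.1, 0.2]
opening: 0.0002
```

```bash
cat > a.py <<'E'
from h import *
import sys
t=ctrl.state(); print(t['clock'],(t['ee_pos']*1000).round(1),2*np.degrees(np.arctan2(t['tcp_rot'][2],t['tcp_rot'][1])),t['force'].round(1))
f=sys.argv[1]; shot('wrist',f); s=load(f); P=cloud(s); ax=np.array([.4832,.0377]); D=P[...,:2]-ax; r=np.hypot(*np.moveaxis(D,-1,0)); z=P[...,2]; im=s['im'].astype(int)
th=np.degrees(np.arctan2(D[...,0],-D[...,1]))
# silver strip and rail points on top, 148..210 mm
m=(s['d']>0)&(z>.044)&(z<.053)&(r>.146)&(r<.212)&(np.abs(th-float(sys.argv[2]))<12)
k,l,st,ce=cv2.connectedComponentsWithStats(m.astype(np.uint8)); i=1+st[1:,4].argmax(); m=l==i
for n,mm in [('all',m),('strip',m&(im.min(-1)>110))]:
    if mm.sum()<10: print(n,'few'); continue
    A=(P[mm][:,:2]*1000).astype(np.float32); c,w,a=cv2.minAreaRect(A); print(n,mm.sum(),np.round(c,1),np.round(w,1),round(a,2),'theta',np.degrees(np.arctan2(c[0]-483.2,37.7-c[1])).round(2), 'linefit',cv2.fitLine(A,cv2.DIST_L2,0,.01,.01).ravel()[:2])
E
python3 a.py w3 32
```

```text
4.6 [ 605.1 -116.7   36.7] 31.657845500938063 [-0.1 -0.1  0.2]
all 703 [ 611.4 -111.7] [ 6.1 27.1] 31.5 theta 40.65 linefit [ 0.52991927 -0.8480481 ]
strip few
```

```bash
python3 - <<'E'
from h import *
im=load('w3')['im']; cv2.imwrite('pics/w3b.png',cv2.convertScaleAbs(im[:,:,::-1],alpha=1.5))
E
```

```text
(no output)
```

View pics/w3b.png

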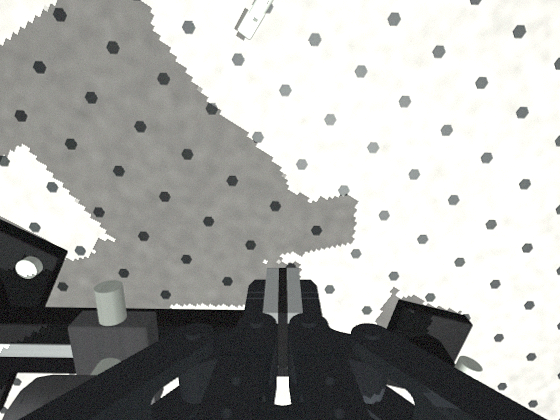

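Finger lies flush behind the rail (edge at row 307), and the iris (430,320) clears the gripper by about 80 mm from centre. I'll continue the arc, stopping short of the end.

Request:
carry_out([
  [[0,0,-4.1],[-12,-8,0],1],
  [[0,0,-4.1],[-11,-8,0],1],
  [[0,0,-4.1],[-12,-7,0],1],
  [[0,0,-4.1],[-13,-6,0],1],
  [[0,0,-4.1],[-13,-4,0],1],
  [[0,0,-4.1],[-13,-4,0],1],
  [[0,0,-4.1],[-14,-3,0],1],
  [[0,0,-4.1],[-14,-2,0],1],
  [[0,0,0],[0,0,0],1],
])

```text
clock: 5.55
ee_pos: [0.5033, -0.1572, 0.0364]
tcp_rot: [-0.0, 1.0, -0.008, -0.0]
force: [-0.4, 0.2, 0.4]
opening: -0.0004
```

Request:
carry_out([
  [[0,0,-4.1],[-14,-1,0],1],
  [[0,0,-2],[-6,0,0],1],
  [[0,0,-2],[-6,0,0],1],
  [[0,0,0],[0,0,0],1],
  [[0,0,0],[0,0,0],1],
])

```text
clock: 6.05
ee_pos: [0.4784, -0.1584, 0.0364]
tcp_rot: [-0.0, 0.997, -0.079, 0.0]
force: [-0.5, -0.6, 0.5]
opening: -0.0
```

```bash
python3 - <<'E'
from h import *
t=ctrl.state(); print(t['clock'],(t['ee_pos']*1000).round(1),2*np.degrees(np.arctan2(t['tcp_rot'][2],t['tcp_rot'][1])),t['force'].round(1))
shot('wrist','w4'); shot('top','t4')
for f in ['w4','t4']:
    s=load(f); P=cloud(s); D=P[...,:2]-[.4832,.0377]; z=P[...,2]; r=np.hypot(D[...,0],D[...,1])
    # rail/carriage edge candidates by height
    im=s['im'].astype(int)
    m=(s['d']>0)&(z>.044)&(z<.053)&(r>.06)&(r<.212)&(D[...,1]<0)&(np.abs(np.degrees(np.arctan2(D[...,0],-D[...,1]))+9)<25)
    print(f,m.sum())
    A=D[m]*1000; rr=r[m]
    for lo in range(60,210,15):
        k=(rr*1000>=lo)&(rr*1000<lo+15)
        if k.sum()>5:
            th=np.degrees(np.arctan2(A[k,0],-A[k,1])); print(lo,k.sum(),th.min().round(1),np.median(th).round(1),th.max().round(1))
E
```

```text
6.05 [ 478.4 -158.4   36.4] -9.029174125272045 [-0.5 -0.6  0.5]
w4 5888
60 70 -18.7 -15.7 -10.7
75 1857 -18.3 -7.5 1.6
90 1986 -16.9 -7.2 -0.5
105 129 -15.2 -1.9 1.3
120 102 -0.5 5.7 6.6
135 505 -16.7 -4.0 5.8
150 173 -4.8 -4.2 -3.9
165 265 -5.6 -4.7 -4.3
180 351 -12.4 0.8 1.9
195 448 -12.3 1.0 1.7
t4 100
90 14 -15.6 -12.0 -4.9
105 11 -15.6 -10.6 -3.1
150 29 -13.5 -9.3 -4.6
165 20 -12.9 -10.6 -8.2
180 13 -12.6 -11.1 -9.6
195 7 -12.2 -10.3 -9.2
```

Request:
carry_out([
  [[0,0,-1.5],[-5,0,0],1],
  [[0,0,-1.5],[-5,0,0],1],
  [[0,0,-1.1],[-4,1,0],1],
  [[0,0,0],[0,0,0],1],
  [[0,0,0],[0,0,0],1],
  [[0,0,0],[10,-2,0],1],
  [[0,0,0],[10,-2,15],1],
  [[0,0,0],[20,5,40],1],
  [[0,0,0],[20,20,45],1],
  [[0,0,0],[20,25,40],1],
])

```text
clock: 7.15
ee_pos: [0.5439, -0.1135, 0.1747]
tcp_rot: [0.0, 0.993, -0.116, 0.0]
force: [1.1, -0.5, 0.1]
opening: -0.0
```

Request:
carry_out([
  [[0,0,0],[0,20,40],1],
  [[0,0,0],[0,20,40],1],
  [[0,0,0],[0,20,20],1],
  [[0,0,0],[0,0,0],1],
  [[0,0,0],[0,0,0],1],
])

```text
clock: 7.65
ee_pos: [0.5429, -0.0531, 0.2726]
tcp_rot: [0.0, 0.993, -0.114, 0.0]
force: [-1.0, -0.8, -0.2]
opening: -0.0001
```

```bash
python3 a.py w5 -12; python3 m.py w5; python3 - <<'E'
from h import *
im=load('w5')['im']; cv2.imwrite('pics/w5b.png',cv2.convertScaleAbs(im[:,:,::-1],alpha=1.5))
E
```

```text
7.65 [542.9 -53.1 272.6] -13.132546678400894 [-1.  -0.8 -0.2]
all 1317 [ 442.8 -135.8] [65.1 25.4] 76.42 theta -13.1 linefit [0.259446  0.9657576]
strip 345 [ 437.8 -135.5] [64.3 18.6] 79.99 theta -14.7 linefit [0.2304313 0.9730886]
table 3442 ((482.8429260253906, 37.681941986083984), 36.26083755493164) [484.59344   37.094875] 0.060957618871624895
plate 2745 [[483.2, 37.9], [120.2, 120.4], 2.2]m.py:10: RuntimeWarning: Mean of empty slice.
  m=org&near(.54,.285,.06); Q=P[m]; print('laser orange',m.sum(),Q.mean(0),Q.min(0),Q.max(0))
  ret = um.true_divide(
Traceback (most recent call last):
  File "m.py", line 10, in <module>
    m=org&near(.54,.285,.06); Q=P[m]; print('laser orange',m.sum(),Q.mean(0),Q.min(0),Q.max(0))
                                                                             ~~~~~^^^
ValueError: zero-size array to reduction operation minimum which has no identity
```

View pics/w5b.png

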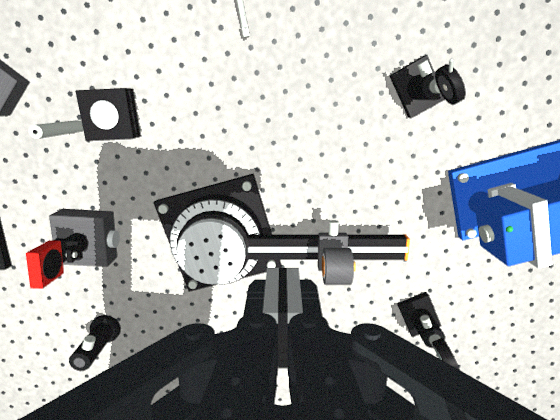

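Rail reads about -13.1 to -13.6°; the target is about -13.15°. All bystanders stand. I'll take a view with laser and arm together for the alignment check and the shutter.

Request:
carry_out([
  [[0,0,0],[3,20,20],1],
  [[0,0,0],[3,30,25],1],
  [[0,0,0],[3,30,25],1],
  [[0,0,0],[3,30,25],1],
  [[0,0,0],[3,30,20],1],
  [[0,0,0],[3,20,0],1],
  [[0,0,0],[0,0,0],1],
  [[0,0,0],[0,0,0],1],
])

```text
clock: 8.5
ee_pos: [0.5603, 0.106, 0.3854]
tcp_rot: [0.0, 0.993, -0.115, -0.002]
force: [0.2, -1.1, -0.2]
opening: -0.0002
```

```bash
python3 a.py w6 -13; python3 m.py w6; python3 - <<'E'
from h import *
s=load('w6'); im=s['im']; P=cloud(s); z=P[...,2]; ok=s['d']>0
cv2.imwrite('pics/w6b.png',cv2.convertScaleAbs(im[:,:,::-1],alpha=1.5))
d=np.array([.2275,.9738]); n=np.array([.9738,-.2275]); ax=np.array([.4832,.0377])
D=(P[...,:2]-ax)*1000; a=D@d; b=D@n
m=ok&(z>.112)&(z<.119)&(a>240)&(a<420)&(abs(b)<60)
# box midline vs along
for lo in range(245,420,15):
    k=m&(a>=lo)&(a<lo+15)
    if k.sum()>20: print('box',lo,k.sum(),b[k].min().round(1),b[k].max().round(1))
m=ok&(z>.10)&(z<.112)&(a<-100)&(a>-150)&(abs(b)<30); print('det head top',m.sum(),a[m].mean(),b[m].mean(),b[m].min(),b[m].max())
E
```

```text
8.5 [560.3 106.  385.4] -13.210797126401758 [ 0.2 -1.1 -0.2]
all 646 [ 442.4 -137.4] [63.5 25.3] 75.9 theta -13.13 linefit [0.38866547 0.9213789 ]
strip 163 [ 439.9 -147. ] [44.8 15.5] 61.92 theta -13.2 linefit [0.26240376 0.9649582 ]
table 2217 ((483.2495422363281, 37.98595428466797), 35.95457458496094) [484.22757   38.127365] 0.06092327698967806
plate 2136 [[483.0, 37.9], [120.4, 120.2], 2.3]
laser orange 414 [0.54184595 0.28382564 0.09708453] [0.51887416 0.2782809  0.06836561] [0.56216127 0.29078251 0.11404788]
laser top 5741 [[558.3, 362.8], [162.8, 62.9], 76.8]
bare rail 688 [[442.2, -137.4], [63.3, 25.5], 76.4]
end orange 39 [ 0.43671689 -0.16607746  0.04879744]
flag 318 [0.5230876  0.18829928 0.10352025] top 285 [0.5216183  0.18895798 0.10583176] [[521.1, 189.1], [11.5, 35.7], 73.4]
foot 1323 [[518.0, 187.3], [65.0, 60.5], 73.4]
box 245 242 -24.4 24.1
box 260 511 -25.1 24.7
box 275 419 -31.6 30.6
box 290 432 -30.7 30.4
box 305 516 -24.9 24.6
box 320 477 -25.1 25.0
box 335 485 -24.7 24.6
box 350 449 -25.2 24.4
box 365 603 -31.7 30.4
box 380 268 -32.3 30.6
box 395 525 -24.6 24.3
box 410 122 -24.8 23.6
det head top 534 -126.46088639944439 0.9033921497891029 -14.810829004917116 14.833818514866612
```

View pics/w6b.png

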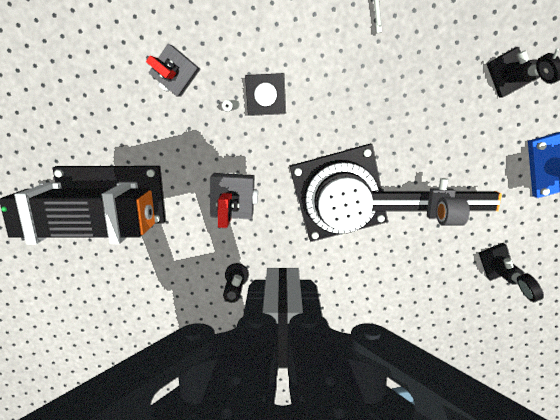

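Laser box is symmetric about my beam line to 0.2 mm, the rail is at -13.1 to -13.6°, and the detector head is centred on the beam to within about 1 mm, so the arm is done. Now the flag at (224,207), from its robot-side edge.

Request:
carry_out([
  [[0,0,-0.4],[-10,12,-29],1],
  [[0,0,-0.4],[-10,12,-29],1],
  [[0,0,-0.4],[-10,12,-29],1],
  [[0,0,-0.4],[-10,12,-29],1],
  [[0,0,-0.4],[-10,12,-29],1],
  [[0,0,-0.4],[-10,12,-29],1],
  [[0,0,-0.4],[-10,12,-29],1],
  [[0,0,-0.4],[-10,12,-25],1],
  [[0,0,0],[0,0,0],1],
  [[0,0,0],[0,0,0],1],
])

```text
clock: 9.55
ee_pos: [0.4806, 0.2017, 0.1595]
tcp_rot: [0.0, 0.99, -0.143, -0.001]
force: [-0.0, 0.5, 0.4]
opening: 0.0002
```

```bash
python3 - <<'E'
from h import *
t=ctrl.state(); print(t['clock'],(t['ee_pos']*1000).round(1),2*np.degrees(np.arctan2(t['tcp_rot'][2],t['tcp_rot'][1])))
h=np.radians(-16.6); X=np.array([np.cos(h),np.sin(h)]); Y=np.array([-X[1],X[0]]); o=np.array([521.3,189])
print('tcp in flag frame',(t['ee_pos'][:2]*1000-o)@X,(t['ee_pos'][:2]*1000-o)@Y)
s=load('w6'); P=cloud(s); D=P[...,:2]*1000-o; x=D@X;y=D@Y;z=P[...,2]*1000; im=s['im'].astype(int); red=im[...,0]>im[...,1]+60
m=(abs(x)<35)&(abs(y)<45)&(z>40)&~red
for lo in range(40,130,8):
    k=m&(z>=lo)&(z<lo+8)
    if k.sum()>3: print(lo,k.sum(),x[k].min().round(),x[k].max().round(),y[k].min().round(),y[k].max().round())
E
```

```text
9.55 [480.6 201.7 159.5] -16.430883867760336
tcp in flag frame -42.63092625890708 0.5256345564759614
40 5 7.0 8.0 -6.0 1.0
48 52 -13.0 9.0 -13.0 13.0
56 23 -8.0 5.0 -15.0 14.0
64 63 -16.0 16.0 -14.0 15.0
72 13 -11.0 10.0 -7.0 -6.0
80 18 -18.0 17.0 -7.0 6.0
88 28 -18.0 17.0 -7.0 4.0
96 50 -17.0 17.0 -7.0 5.0
104 4 -18.0 17.0 -6.0 6.0
```

Request:
carry_out([
  [[0,0,0],[0,0,-25],1],
  [[0,0,0],[0,0,-25],1],
  [[0,0,0],[0,0,-22],1],
  [[0,0,0],[0,0,0],1],
  [[0,0,0],[5,-1.5,0],1],
  [[0,0,0],[5,-1.5,0],1],
  [[0,0,0],[5,-1.5,0],1],
  [[0,0,0],[5,-1.5,0],1],
  [[0,0,0],[5,-1.5,0],1],
  [[0,0,0],[0,0,0],1],
])

```text
clock: 10.55
ee_pos: [0.5065, 0.1951, 0.088]
tcp_rot: [-0.0, 0.99, -0.143, 0.001]
force: [0.4, -0.8, 0.2]
opening: 0.0
```

Request:
carry_out([
  [[0,0,0],[5,-1.5,0],1],
  [[0,0,0],[5,-1.5,0],1],
  [[0,0,0],[5,-1.5,0],1],
  [[0,0,0],[5,-1.5,0],1],
  [[0,0,0],[0,0,0],1],
  [[0,0,0],[0,0,0],1],
  [[0,0,0],[0,0,0],1],
])

```text
clock: 11.25
ee_pos: [0.5252, 0.1893, 0.0875]
tcp_rot: [0.0, 0.99, -0.143, -0.0]
force: [0.4, -0.1, -0.4]
opening: 0.0003
```

```bash
python3 - <<'E'
from h import *
t=ctrl.state(); print(t['clock'],(t['ee_pos']*1000).round(1),t['force'])
im,d,p=shot('wrist','w7'); s=load('w7');P=cloud(s);r,g,b=[im[...,i].astype(int) for i in range(3)]
m=(r>g+60)&(r>b+60)&(np.hypot(P[...,0]-.53,P[...,1]-.185)<.08); print(m.sum(),P[m].mean(0),P[m].min(0),P[m].max(0))
cv2.imwrite('pics/w7b.png',cv2.convertScaleAbs(im[:,:,::-1],alpha=1.5))
E
```

```text
11.25 [525.2 189.3  87.5] [ 0.3531287  -0.12554669 -0.37763045]
2405 [0.54882787 0.18117648 0.07834463] [0.5274577  0.16770593 0.04592609] [0.59923362 0.19240916 0.22991009]
```

View pics/w7b.png

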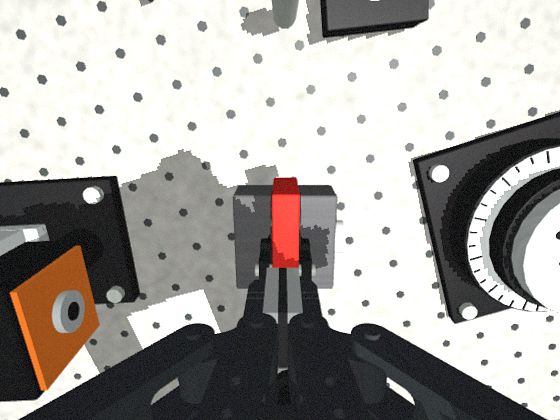

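The red flag at (286,220) now lies flat towards the far side with its upper face at about 80 mm. I'll retreat straight up and check everything.

Request:
carry_out([
  [[0,0,0],[0,0,15],1],
  [[0,0,0],[0,0,35],1],
  [[0,0,0],[0,0,40],1],
  [[0,0,0],[5,-10,40],1],
  [[0,0,0],[5,-15,40],1],
  [[0,0,0],[5,-15,40],1],
  [[0,0,0],[10,-20,40],1],
  [[0,0,0],[10,-20,40],1],
  [[0,0,0],[0,0,0],1],
  [[0,0,0],[0,0,0],1],
])

```text
clock: 12.3
ee_pos: [0.5608, 0.1089, 0.3798]
tcp_rot: [-0.0, 0.99, -0.143, 0.002]
force: [0.5, 0.4, -0.3]
opening: 0.0001
```

```bash
python3 a.py w8 -13; python3 m.py w8 2>&1 | grep -v Warn; python3 - <<'E'
from h import *
s=load('w8'); im=s['im']; P=cloud(s); z=P[...,2]; ok=s['d']>0
cv2.imwrite('pics/w8b.png',cv2.convertScaleAbs(im[:,:,::-1],alpha=1.5))
d=np.array([.2275,.9738]); n=np.array([.9738,-.2275]); D=(P[...,:2]-[.4832,.0377])*1000; a=D@d; b=D@n
m=ok&(z>.10)&(z<.112)&(a<-100)&(a>-150)&(abs(b)<30); print('head',m.sum(),a[m].mean(),b[m].min(),b[m].max())
r,g,bb=[im[...,i].astype(int) for i in range(3)]
m=(r>g+60)&(r>bb+60)&(np.hypot(P[...,0]-.54,P[...,1]-.185)<.05); print('flag z',np.percentile(z[m],[2,50,98]),'along x',(b[m].min(),b[m].max()))
E
```

```text
12.3 [560.8 108.9 379.8] -16.458527718624293 [ 0.5  0.4 -0.3]
all 683 [ 442.  -137.1] [63.1 25.4] 76.87 theta -13.26 linefit [0.3858019 0.9225816]
strip 167 [ 435.5 -145. ] [44.1 16. ] 77.05 theta -14.62 linefit [0.25141206 0.96788013]
  red=(r>g+60)&(r>b+60); m=red&near(.52,.19,.06); Q=P[m]; t=m&(z>.1); print('flag',m.sum(),Q.mean(0),'top',t.sum(),P[t].mean(0),rect(t))
  ret = um.true_divide(
table 2288 ((482.717529296875, 38.08700942993164), 36.389488220214844) [484.24716  38.11717] 0.06097250882698188
plate 2182 [[482.8, 37.9], [120.7, 120.1], 2.3]
laser orange 425 [0.54210447 0.28383043 0.09666782] [0.51958912 0.27852003 0.06785786] [0.56216092 0.29125644 0.11437246]
laser top 5703 [[558.4, 363.0], [164.1, 62.8], 76.8]
bare rail 715 [[442.0, -137.1], [63.1, 25.4], 76.9]
end orange 42 [ 0.43641437 -0.16570806  0.04909488]
flag 300 [0.5454285  0.18168839 0.07853889] top 0 [nan nan nan] [[0.0, 0.0], [0.0, 0.0], 0.0]
foot 1203 [[518.4, 187.3], [65.4, 60.0], 73.8]
head 561 -126.33091503847962 -15.007740926635051 16.466012157459748
flag z [0.05773135 0.07978911 0.08149202] along x (np.float64(8.085194966016811), np.float64(44.2286054597622))
```

View pics/w8b.png

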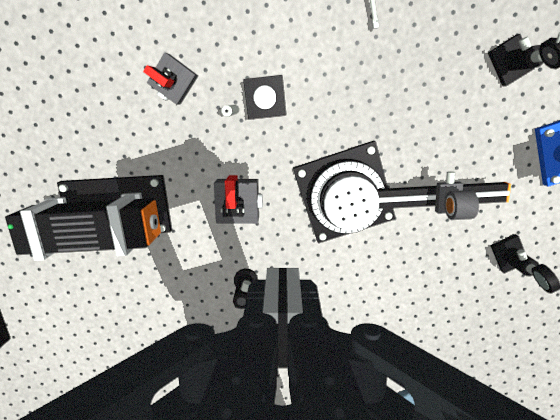

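Flag is flat (top at 80 mm, 8 to 44 mm from the hinge), the foot has not moved, the arm is at -13.1 to -13.3°, and the bystanders in this view still stand. Handing in.

```bash
python3 -c "
from plant import ctrl
print(ctrl.close_job())"
```

```text
the job is handed in; nothing more can be done
None
```

The goniometer is set for its straight-through reading, and the job was handed in after about 12.4 s of robot time. With shut fingertips I pushed the bare end of the rail from about +48° to the beam line. Only then did I push the red flag of the larger shutter over, away from the robot.

**Last checks:**
- **Arm:** the rail reads about -13.1 to -13.3°, against a beam direction of -13.15°. The detector head is centred on the beam to within about 1 mm.
- **Flag:** it lies fully down, with its upper face at about 80 mm, as expected at the stop.
- **Shutter foot:** it is within 0.5 mm of where it started.
- **Bystanders:** the ones in the last wrist picture stand where they were. The screw tray was out of that view; I never went near it.
- **Forces:** readings at the end of each move stayed around 1 N.

**Disagreement:** the silver-strip fit of the rail angle gave -14.6° in two of its three close-up readings. It took in only part of the rail, so I relied on the full rail outline and the detector head instead.

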